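# Shut the water line and lock the lever with its pin

## Robot

A 6-joint arm with a two-finger parallel gripper is mounted at the origin on the work surface. World frame = base frame: x ahead of the robot, y to its left, z up, the work surface at z = 0. Lengths are in m, angles in rad, forces in N, time in s.
With the tool pointing down it reaches from about 0.35 to 0.925 m from the base axis. Payload 6.4 kg.
Tool frame: the origin (TCP) lies midway between the tips of the shut fingers; the grasp point (between the pads) lies 19 mm behind it; z points along the fingers, y is the line along which they close (so a half turn about z gives the same grasp; the last joint's range is limited). The gripper opens to 94 mm and grips with 3 to 60 N. Pads are 16 mm wide; open, the fingers measure 119 mm over their backs; the gripper's body (75 mm by 177 mm) begins 78 mm behind the grasp point.
Start: joints at [-1.428, 0.245, 1.558, -0, 1.339, -0.174], TCP at [0.202, -0.618, 0.205] pointing down, gripper open.
Joint ranges: [-3.13, 3.13], [-1.02, 2.26], [0.13, 2.54], [-0.95, 4.09], [0.21, 2.88], [-2.74, 2.74]. Speed limits (rad/s): [2.57, 2.57, 3.14, 3.14, 3.14, 3.14].

## Interface

Orientations are given as a rotation vector (axis times angle).
In Python, from cell import state, vision, job gives the robot as it stands.
- The arm moves only by the shell command python3 -m handwheel 'ROWS' [OPENING]. ROWS is JSON, a list of rows, each a list of 6 numbers: the shift along the world's x, y, z in units of 50 cm (1.0 is 50 cm), then the turn, a rotation vector about the world's x, y, z in units of pi rad (1.0 is pi rad). A call has 1 to 10 rows; each row is the pose to reach, as a shift and turn from the pose commanded when the call began, turning the shorter way round; what a row does not reach only later rows make up. A row lasts 1/8 s, in which the tool goes at most 62.5 mm and 10.7 degrees, less where a joint would pass 70% of its speed; a pose out of reach is approached as far as the arm can. A call with a number of a shift or a turn outside -1 to 1 is refused whole. A call with a gripper value outside its range is refused whole. OPENING is the opening, from 0 (shut) to 1 (fully open), set as the call begins (- or left out, the last holds). The fingers move at their own pace and stop on an object; the grip force is fixed at half the most. Time passes only in rows, so rows that repeat a pose let the fingers close. It gives the time, the measured TCP pose, the force, the opening and the grip force at its end, in the units of the state.
- state(): the state, without advancing time (a new reading comes with each control period).
- vision.capture(name): name is "scene" or "top" or "wrist"; returns the picture (480x640x3 uint8, blue, green, red); there is no depth.
- vision.camera_info(name): a dict with "intrinsics" (3x3 intrinsics, pixels), "k1" (the pictures are not rectified: a ray, as slopes to the right and down, at radius r is drawn at 1 + k1 r^2 times it, then the intrinsics apply), "R" (3x3) and "t" (3): a world point X has camera coordinates R X + t. Camera axes: x right, y down, z forward; pixel columns grow to the right and rows downward; lengths in m; the calibration is good to about 2 mm. A picture is of the moment at which its call begins: read the wrist's pose just before it. camera_info takes no time and is no camera call; for the wrist camera it gives the pose at the moment of the call.
- job.sign_off(): hands the job in; it is judged then, once.
The state is a dict: "time": time; "q": joint angles; "joint_velocities": joint speeds; "tau": joint torques, N m; "ee_pos": TCP position; "orientation": TCP orientation; "force": force on the tool from outside, world axes, zero at the start; "moment": the same for the moment, N m; "grip_width": finger opening in m; "grasp_force": force on a finger pad.
Only numpy, scipy, OpenCV 4.12 (cv2) and the standard library are available. Lean on these libraries where they do the work, as an engineer would, in place of code of your own. Each camera call takes 0.05 s, during which the arm holds its last target. There are 200 camera calls.

## Task

Shut the ball valve on the kitchen's water line and lock it: first lift the steel dabba out of the lever's swing and set it down upright on the counter, without dropping it, then turn the lever its full quarter-turn to the closed stop over the dark bracket. Then take the T-handled locking pin out of its wooden block and push it all the way down through the lever's eye and the bracket's hole, and let go. Do not tip the dabba over, and leave everything else lying where it is.

Things in the scene. Friction and masses are not known exactly. Their poses are not given: they have to be found in the camera images.
- valve: Ball valve in a pipe bridge fixed to the counter. Origin on the counter below the lever's vertical stem. A 24 mm pipe runs along its y, 45 mm high (brass body top 65 mm), between flanged risers at y = +-110 mm. On its -x side a dark steel bracket, x = -113 to -198 mm, 36 mm wide: a 6 mm plate, top at 64 mm, on a post at x = -155 to -171 mm.
- lever (a joint): Lever angle about the vertical stem, anticlockwise from above: 0 = open (lever along the pipe, to the valve's +y), 1.571 = closed stop (to the valve's -x, its eye right above the bracket's hole). Stiff (0.35 N m); stays where left. The lever reaches 148 mm from the stem, underside 77 mm and top 83 mm above the counter.
- lever_grip (a point): Middle of the lever's dark rubber sleeve, 71 mm from the stem and 80 mm above the counter; the sleeve is 62 mm long, 22 mm wide and 12 mm thick. Its axes turn with the lever; its y points outward along it.
- lever_eye (a point): Centre of the eye, a 14 mm round hole through the 36 mm square steel end of the lever, 130 mm from the stem, at its upper face (83 mm above the counter; 6 mm thick).
- bracket_hole (a point): Centre of the bracket's 14 mm through hole at the plate's upper face, 64 mm above the counter, 130 mm from the stem on the valve's -x side; free space below the plate down to the counter.
- dabba: Empty open stainless steel dabba, a straight round tin 60 mm across and 95 mm high with 3 mm wall, standing upright in the quarter that the lever must sweep. Origin under its centre, z up.
- pin: Upright steel pin: 10 mm round shank 60 mm long with tapered tip, then 18 mm collar (z = 60 to 86 mm), then a flat-sided T-bar 60 mm long along the pin's x, 12 mm wide, 14 mm high, centred at z = 93 mm. Origin at the tip, z up. Starts in pin_block, collar on its top, tip 15 mm above the counter; fully home its collar rests on the lever's top, tip 23 mm above the counter.
- pin_tip (a point): Tip of the locking pin (same point as the pin's origin).
- pin_block: Fixed wooden block 60 x 60 x 75 mm with a 13 mm hole in the middle of its top, in which the pin stands. Origin under its centre.
- awl_block: Fixed wooden block just like pin_block, holding the awl; the two blocks swap sides. Origin under its centre.
- stapler: Blue metal press-button stapler lying flat, 140 x 36 x 46 mm; origin under its centre, long along its x. Leave alone.
- mallet: Small wooden mallet lying flat: block head 55 x 85 x 50 mm centred 45 mm along +x from the origin, handle 22 mm thick reaching 105 mm along -x. Leave alone.
- pliers: Chrome pliers lying flat, 170 mm long along its x (from -102 to +65 mm), 58 mm wide, 16 mm high; origin on the underside. Leave alone.
- nozzle: Green plastic trigger spray nozzle lying flat, within 50 mm of its origin (under its middle), 32 mm high. Leave alone.
- tumbler: Open stainless tumbler standing upright, 68 mm across, 100 mm high; origin under its centre. Leave alone.
- jar: Glass jar with a steel lid, standing, 70 mm across, 100 mm high; origin under its centre. Leave alone.
- awl: Awl with a round, pear-shaped wooden knob (36 mm across, 46 mm high) above a 10 mm spike; it stands in awl_block and is not the locking pin. Origin at the spike's tip. Leave alone.
Not all that is in view belongs to the job. What is shaped like the dabba but red or yellow is not meant.

How it is judged:
By the outcome, as a careful person would: the job done as asked, in the order asked, and still so for the second after the job is handed in, with the robot touching nothing.
It also fails if it takes over 72 s, if anything falls off the work surface, if the arm or the gripper's body presses on something with over 40 N, if the wrist force passes 120 N, or if a joint passes its speed limit or range.

## Working session

There is one attempt and no reset: what is moved stays moved. The work goes in short steps, Python scripts to look and compute and a shell command to move; the robot and the scene stay as the last step left them, time stands still between calls to the robot, and variables do not carry over. Pictures are saved under pics/ and viewed, at most 10 in all, crops included, and the job is handed in when it is done.

```bash
mkdir -p pics; ls; python3 - <<'E'
from cell import state, vision, job
import cv2
s=state();print(s['time'],s['ee_pos'],s['orientation'])
for n in("scene","top"):
    cv2.imwrite(f"pics/{n}0.png",vision.capture(n)); c=vision.camera_info(n); print(n,c)
E
```

```text
pics
0.0 [ 0.202405   -0.61704184  0.20436   ] [-3.10033903e+00 -4.95301154e-01 -4.63564369e-06]
scene {'intrinsics': array([[491.57358862,   0.        , 327.00200951],
       [  0.        , 491.57358862, 234.35686589],
       [  0.        ,   0.        ,   1.        ]]), 'k1': -0.010148768133944514, 'R': array([[-0.79144998,  0.61099467,  0.01710085],
       [ 0.45582264,  0.60862587, -0.64946153],
       [-0.40722555, -0.50622136, -0.76020214]]), 't': array([ 0.43573055, -0.19071118,  1.42921741])}
top {'intrinsics': array([[496.82626921,   0.        , 316.82654699],
       [  0.        , 496.82626921, 244.91467261],
       [  0.        ,   0.        ,   1.        ]]), 'k1': 0.04019821154160334, 'R': array([[-0.00988151, -0.99985621,  0.01378062],
       [-0.99882304,  0.00921497, -0.0476196 ],
       [ 0.04748576, -0.01423495, -0.99877048]]), 't': array([-0.01654728,  0.56672231,  1.12168812])}
```

View pics/top0.png

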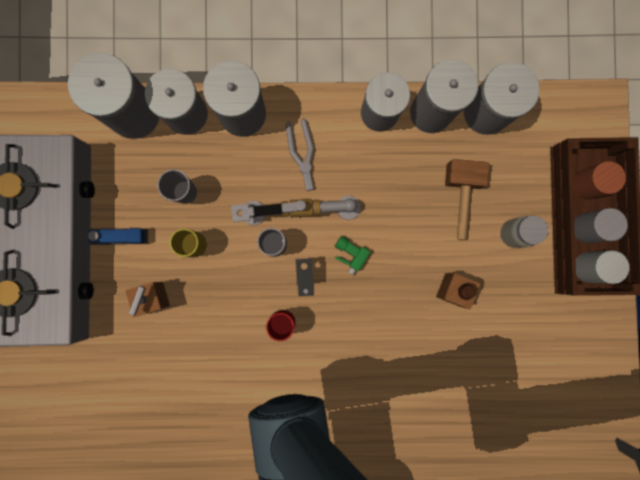

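View pics/scene0.png

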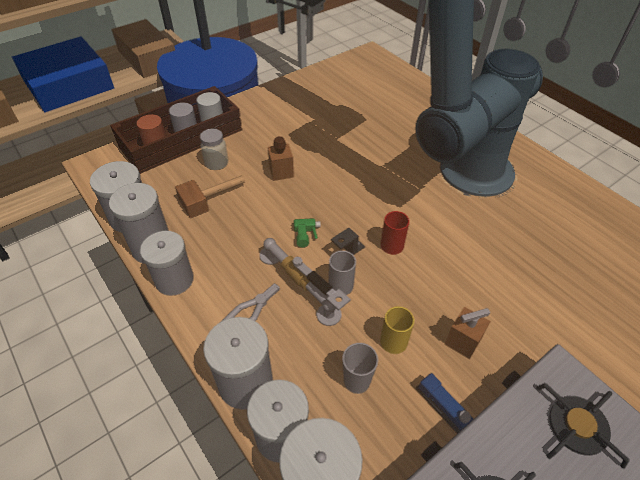

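The top view shows:
- Lever eye at about (243,212), black sleeve at (265,211), brass body at (302,208).
- Bracket at (307,277).
- Pin with its T-bar at (138,300), in the block at (147,299). The awl's round knob is at (467,291).
- Dabba candidates: grey tin at (272,242), grey tin at (175,185), yellow at (186,242), red at (281,325). The grey tin at (272,242) fits, because it stands in the lever/bracket quarter. The one at (175,185) is the wider tumbler.

I'll confirm this in an enlarged crop.

```bash
cat > h.py <<'E'
import numpy as np, cv2
from cell import state, vision, job
def ray(n,uv,c=None):
    c=c or vision.camera_info(n);K=c['intrinsics']
    d=cv2.undistortPoints(np.array([[uv]],float),K,np.array([c['k1'],0,0,0,0.]))[0,0]
    R,t=c['R'],c['t']; return -R.T@t, R.T@np.array([d[0],d[1],1])
def pt(n,uv,z,c=None):
    o,d=ray(n,uv,c); return o+d*(z-o[2])/d[2]
def px(n,X,c=None):
    c=c or vision.camera_info(n);x=c['R']@np.array(X)+c['t'];s=x[:2]/x[2];s=s*(1+c['k1']*s@s)
    return c['intrinsics'][:2,:2]@s+c['intrinsics'][:2,2]
E
python3 - <<'E'
from h import *
a=cv2.imread('pics/top0.png'); b=cv2.imread('pics/scene0.png')
def crop(i,x,y,w,h,W,H): return cv2.resize(i[y:y+h,x:x+w],(W,H),interpolation=cv2.INTER_CUBIC)
# top valve crop 160x120 x5 =800x600 split
o=np.zeros((600,800,3),np.uint8)
o[:350,:500]=crop(a,220,190,150,105,500,350)
o[:250,500:]=crop(a,115,265,72,60,300,250)
o[350:,:400]=crop(b,255,225,100,62,400,250)
o[350:,400:]=crop(b,420,290,100,62,400,250)
cv2.imwrite('pics/c1.png',o)
E
```

```text
(no output)
```

View pics/c1.png

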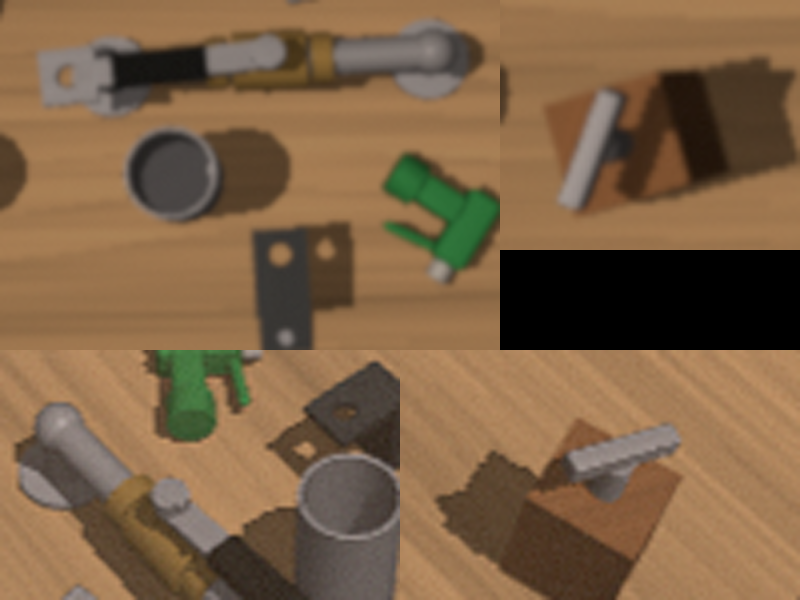

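```bash
python3 - <<'E'
from h import *
np.set_printoptions(precision=4,suppress=True)
T='top'
eye=pt(T,(240.4,212.8),.083);hole=pt(T,(304.3,266.2),.064);dab=pt(T,(271.6,242.2),.095);stem=pt(T,(301,205.6),.088)
e1=pt(T,(115+107/4.167,265+95/4.167),.115);e2=pt(T,(115+70/4.167,265+205/4.167),.115)
print('eye',eye,'hole',hole,'dab',dab,'stem',stem,'T',e1,e2,(e1+e2)/2,np.linalg.norm(e1-e2),np.degrees(np.arctan2(*(e1-e2)[1::-1])))
# solve stem from hole & eye: eye=s+130*v, hole=s+130*R90 v
d=hole-eye; m=(hole+eye)/2; 
print('dist',np.linalg.norm(d[:2]),'expect',.130*2**.5)
perp=np.array([-d[1],d[0]])/2
for s in(m[:2]+perp,m[:2]-perp): print('stem?',s,np.linalg.norm(s-eye[:2]),np.degrees(np.arctan2(*(eye[:2]-s)[::-1])))
# scene cam check: yellow etc positions
for n,uv,z in(('tumbler',(174,185),.1),('yellow',(186,242),.05),('red',(281,325),.05),('block',(147,299),.075),('nozzle',(352,254),.03)): print(n,pt(T,uv,z))
print('scene pred',[px('scene',p) for p in(eye,hole,dab,(e1+e2)/2)])
a=cv2.imread('pics/scene0.png')
E
```

```text
eye [0.6337 0.1423 0.083 ] hole [0.518  0.0065 0.064 ] dab [0.5693 0.0749 0.095 ] stem [0.6476 0.0122 0.088 ] T [0.477  0.3417 0.115 ] [0.4235 0.3591 0.115 ] [0.4502 0.3504 0.115 ] 0.056271838103407586 -17.952398139838003
dist 0.17841155171871526 expect 0.18384776310850237
stem? [0.6437 0.0165] 0.126156018062318 94.55881470796629
stem? [0.508  0.1323] 0.12615601806231794 4.558814707966259
tumbler [0.6916 0.2789 0.1   ]
yellow [0.5739 0.2661 0.05  ]
red [0.39   0.0588 0.05  ]
block [0.4517 0.3417 0.075 ]
nozzle [ 0.5445 -0.1007  0.03  ]
scene pred [array([337.6927, 296.4284]), array([340.0005, 237.6393]), array([341.7272, 258.1886]), array([474.8765, 310.9724])]
```

```bash
python3 -m handwheel '[[0.36,0.7,0.1,0,0,-0.08],[0.36,0.7,0.1,0,0,-0.08],[0.36,0.7,0.1,0,0,-0.08],[0.36,0.7,0.1,0,0,-0.08],[0.36,0.7,0.1,0,0,-0.08],[0.36,0.7,0.1,0,0,-0.08],[0.36,0.7,0.1,0,0,-0.08]]' 1
python3 -m handwheel '[[0.37,0.68,0,0,0,0],[0.37,0.68,0,0,0,0],[0.37,0.68,0,0,0,0],[0.37,0.68,0,0,0,0],[0.37,0.68,0,0,0,0],[0.37,0.68,0,0,0,0],[0.37,0.68,0,0,0,0],[0.37,0.68,0,0,0,0],[0.37,0.68,0,0,0,0]]'
python3 - <<'E'
from h import *
s=state();print(s['time'],s['ee_pos'],s['orientation'],s['q'])
c=vision.camera_info('wrist');print(c);cv2.imwrite('pics/w1.png',vision.capture('wrist'))
for n,p in dict(eye=(.634,.142,.083),hole=(.518,.0065,.064),dab=(.569,.075,.095),stem=(.645,.015,.083)).items(): print(n,px('wrist',p,c))
E
```

```text
time: 0.98
ee_pos: [0.3834, -0.265, 0.2557]
orientation: [3.139, 0.108, 0.001]
force: [-1.2, -0.4, -1.1]
grip_width: 0.0941
grasp_force: 0.0
time: 2.1
ee_pos: [0.567, 0.0711, 0.2553]
orientation: [3.14, 0.1, -0.001]
force: [-0.9, -0.1, -0.7]
grip_width: 0.0938
grasp_force: 0.0
2.1 [0.56702723 0.07105017 0.2552899 ] [ 3.13969955e+00  1.00258894e-01 -8.06443351e-04] [-7.35107824e-02  2.37284925e-02  1.71048578e+00 -3.49684299e-04
  1.40785819e+00  1.43349877e+00]
{'intrinsics': array([[350.3782042 ,   0.        , 319.84877022],
       [  0.        , 350.3782042 , 241.81273375],
       [  0.        ,   0.        ,   1.        ]]), 'k1': -0.06771202179865803, 'R': array([[ 6.35682255e-02, -9.97977423e-01,  3.79215343e-04],
       [-9.67177574e-01, -6.15126832e-02,  2.46543568e-01],
       [-2.46021588e-01, -1.60391057e-02, -9.69131635e-01]]), 't': array([0.03479585, 0.51461571, 0.57893962])}
eye [251.76313569 153.00651751]
hole [374.86224672 267.85201307]
dab [315.95108476 224.68595562]
stem [382.21062083 149.92519782]
```

View pics/w1.png

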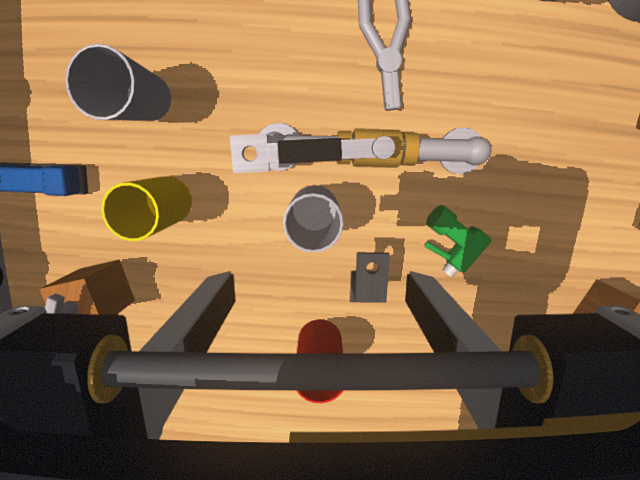

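The wrist view shows the grey dabba rim centred at about (314,222), the eye at (250,153), the bracket hole at (373,267) and the stem cap at (384,147). All lie within 1-3 px of my predictions. I'll refine the positions from this view.

```bash
python3 - <<'E'
from h import *
np.set_printoptions(precision=4,suppress=True)
c=vision.camera_info('wrist');a=cv2.imread('pics/w1.png')
hsv=cv2.cvtColor(a,cv2.COLOR_BGR2HSV)
m=cv2.inRange(hsv,(5,70,60),(30,255,255))
for n,(u,v),z in(('eye',(250,153),.083),('hole',(373,267),.064)):
    k=np.zeros_like(m);cv2.circle(k,(u,v),12,255,-1)
    cs,_=cv2.findContours(m&k,cv2.RETR_EXTERNAL,cv2.CHAIN_APPROX_NONE)
    for q in cs:
        if cv2.contourArea(q)>20:
            (x,y),w,_=cv2.fitEllipse(q);print(n,x,y,w,pt('wrist',(x,y),z,c))
print('dab',pt('wrist',(313.5,222),.095,c),'stem',pt('wrist',(384,147),.088,c))
E
```

```text
eye 249.448974609375 153.21035766601562 (12.875125885009766, 13.950852394104004) [0.6338 0.1442 0.083 ]
hole 371.8719482421875 266.65972900390625 (9.561572074890137, 12.534164428710938) [0.5192 0.0099 0.064 ]
dab [0.5716 0.0775 0.095 ] stem [0.6478 0.0142 0.088 ]
```

```bash
python3 -m handwheel '[[0.008,0.012,-0.12,0,0,0],[0.008,0.012,-0.22,0,0,0],[0.008,0.012,-0.32,0,0,0],[0.008,0.012,-0.40,0,0,0],[0.008,0.012,-0.40,0,0,0],[0.008,0.012,-0.40,0,0,0]]'
python3 -m handwheel '[[0,0,0,0,0,0],[0,0,0,0,0,0],[0,0,0,0,0,0],[0,0,0,0,0,0],[0,0,0,0,0,0],[0,0,0,0,0,0]]' 0.5
```

```text
time: 2.9
ee_pos: [0.5728, 0.0776, 0.0574]
orientation: [3.14, 0.101, 0.005]
force: [0.2, -0.1, 0.2]
grip_width: 0.0938
grasp_force: 0.0
time: 3.65
ee_pos: [0.5716, 0.0784, 0.0557]
orientation: [-3.14, -0.103, -0.0]
force: [-1.1, 0.6, 2.9]
grip_width: 0.0583
grasp_force: 30.0
```

```bash
python3 -m handwheel '[[0,0,0.05,0,0,0],[0,0,0.12,0,0,0],[0,0,0.2,0,0,0],[-0.06,0.06,0.2,0,0,0],[-0.12,0.12,0.2,0,0,0],[-0.18,0.18,0.2,0,0,0],[-0.2,0.2,0.2,0,0,0],[-0.2,0.2,0.2,0,0,0]]'
python3 -m handwheel '[[0,0,-0.06,0,0,0],[0,0,-0.12,0,0,0],[0,0,-0.16,0,0,0],[0,0,-0.18,0,0,0],[0,0,-0.19,0,0,0],[0,0,-0.194,0,0,0],[0,0,-0.197,0,0,0],[0,0,-0.197,0,0,0],[0,0,-0.197,0,0,0]]'
```

```text
time: 4.65
ee_pos: [0.4713, 0.1785, 0.1552]
orientation: [3.139, 0.105, 0.0]
force: [0.2, -0.4, -1.7]
grip_width: 0.0582
grasp_force: 30.0
time: 5.78
ee_pos: [0.4717, 0.1784, 0.0573]
orientation: [-3.14, -0.103, -0.001]
force: [-0.4, 0.2, -0.8]
grip_width: 0.0585
grasp_force: 30.0
```

```bash
python3 -m handwheel '[[0,0,-0.002,0,0,0],[0,0,-0.003,0,0,0],[0,0,-0.003,0,0,0]]'
python3 -m handwheel '[[0,0,-0.001,0,0,0],[0,0,-0.001,0,0,0]]'
```

```text
time: 6.15
ee_pos: [0.4716, 0.1784, 0.0557]
orientation: [-3.14, -0.103, -0.0]
force: [-1.0, -0.2, 2.5]
grip_width: 0.0582
grasp_force: 30.0
time: 6.4
ee_pos: [0.4716, 0.1784, 0.0557]
orientation: [3.14, 0.103, -0.0]
force: [-3.2, -0.4, 6.1]
grip_width: 0.0582
grasp_force: 30.0
```

```bash
python3 -m handwheel '[[0,0,0,0,0,0],[0,0,0,0,0,0],[0,0,0,0,0,0],[0,0,0.06,0,0,0],[0,0,0.16,0,0,0],[0,0,0.26,0,0,0],[0,0,0.32,0,0,0],[0,0,0.32,0,0,0]]' 1
python3 -m handwheel '[[0.335,-0.187,0,0,0,0.508],[0.335,-0.187,0,0,0,0.508],[0.335,-0.187,0,0,0,0.508],[0.335,-0.187,0,0,0,0.508],[0.335,-0.187,0,0,0,0.508],[0.335,-0.187,0,0,0,0.508],[0.335,-0.187,0,0,0,0.508],[0.335,-0.187,0,0,0,0.508],[0.335,-0.187,0,0,0,0.508],[0.335,-0.187,0,0,0,0.508]]' 0.45
python3 - <<'E'
from h import *
s=state();print(s['time'],s['ee_pos'],s['orientation'])
o=np.zeros((480,800,3),np.uint8)
a=vision.capture('wrist');cv2.imwrite('pics/w2.png',a);b=vision.capture('top');cv2.imwrite('pics/t2.png',b)
o[:]=np.hstack([cv2.resize(a,(400,300)),cv2.resize(b,(400,300))]).repeat(1,0)[:0].sum() if 0 else 0
o[:300,:400]=cv2.resize(a,(400,300));o[:300,400:]=cv2.resize(b,(400,300))
cv2.imwrite('pics/c2.png',o[:300])
c=vision.camera_info('wrist')
for n,p in dict(grip=(.639,.085,.086),dab=(.4716,.1784,.095)).items(): print(n,px('wrist',p,c))
E
```

```text
time: 7.4
ee_pos: [0.4732, 0.1786, 0.2176]
orientation: [-3.139, -0.103, -0.009]
force: [0.6, -0.8, 0.2]
grip_width: 0.094
grasp_force: 0.0
time: 8.65
ee_pos: [0.638, 0.0848, 0.2124]
orientation: [-2.118, -2.316, 0.004]
force: [0.9, -0.3, 0.2]
grip_width: 0.0425
grasp_force: 0.0
8.65 [0.63799855 0.08484457 0.21240228] [-2.11813632 -2.31644822  0.00359922]
grip [321.1678639  234.66260256]
dab [128.79487264 109.63489635]
```

View pics/c2.png

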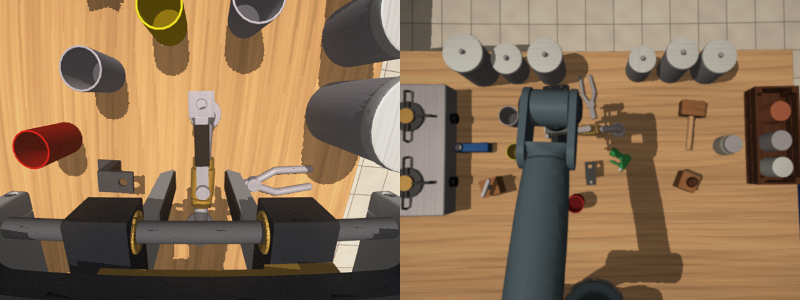

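The dabba stands upright at its new place, about (92,68) in the left half of the composite. The lever sleeve at (203,150) lies between the fingers. Next I lower and straddle it.

```bash
python3 -m handwheel '[[0,0,-0.1,0,0,0],[0,0,-0.2,0,0,0],[0,0,-0.25,0,0,0],[0,0,-0.28,0,0,0],[0,0,-0.28,0,0,0],[0,0,-0.28,0,0,0]]'
python3 -m handwheel '[[0,0,0,0,0,0],[0,0,0,0,0,0],[0,0,0,0,0,0]]' 0.3
```

```text
time: 9.5
ee_pos: [0.6401, 0.0848, 0.0765]
orientation: [2.118, 2.318, 0.003]
force: [0.9, -0.6, 0.5]
grip_width: 0.0425
grasp_force: 0.0
time: 9.88
ee_pos: [0.6392, 0.0848, 0.0754]
orientation: [2.118, 2.319, 0.001]
force: [-0.0, -0.1, 0.8]
grip_width: 0.0281
grasp_force: 0.0
```

```bash
python3 -m handwheel '[[0,0,-0.008,0,0,0],[-0.024,-0.005,-0.008,0,0,0.0556],[-0.048,-0.013,-0.008,0,0,0.111],[-0.069,-0.026,-0.008,0,0,0.1667],[-0.088,-0.042,-0.008,0,0,0.222],[-0.103,-0.061,-0.008,0,0,0.278],[-0.116,-0.083,-0.008,0,0,0.333],[-0.124,-0.106,-0.008,0,0,0.389],[-0.128,-0.13,-0.008,0,0,0.444],[-0.128,-0.13,-0.008,0,0,0.444]]'
```

```text
time: 11.12
ee_pos: [0.5751, 0.0195, 0.071]
orientation: [0.138, 3.138, -0.0]
force: [0.2, -0.5, -0.0]
grip_width: 0.0282
grasp_force: 0.0
```

```bash
python3 -m handwheel '[[0,-0.012,0,0,0,0.028],[0,-0.025,0,0,0,0.055],[0,-0.025,0,0,0,0.055]]'
python3 -m handwheel '[[0,-0.004,0,0,0,0],[0,-0.004,0,0,0,0]]'
python3 -m handwheel '[[0,-0.004,0,0,0,0],[0,-0.004,0,0,0,0]]'
```

```text
time: 11.5
ee_pos: [0.5754, 0.009, 0.0709]
orientation: [-0.132, 3.138, 0.005]
force: [1.8, 6.1, -0.7]
grip_width: 0.0283
grasp_force: 2.7
time: 11.75
ee_pos: [0.5754, 0.0088, 0.0709]
orientation: [-0.131, 3.137, 0.01]
force: [3.4, 12.0, -0.8]
grip_width: 0.0286
grasp_force: 5.8
time: 12.0
ee_pos: [0.5753, 0.0086, 0.0708]
orientation: [-0.13, 3.137, 0.015]
force: [4.2, 18.1, 0.5]
grip_width: 0.0286
grasp_force: 8.9
```

The lever is at the closed stop: the TCP stalled at y=0.009 while the force rose to 18 N. I'll back off, raise, and look.

```bash
python3 -m handwheel '[[0,0.016,0,0,0,0],[0,0.016,0,0,0,0],[0,0.016,0.08,0,0,0],[0,0.016,0.18,0,0,0],[0,0.016,0.28,0,0,0],[0.05,0.016,0.36,0,0,0],[0.08,0.016,0.36,0,0,0],[0.08,0.016,0.36,0,0,0]]' 0.5
python3 - <<'E'
from h import *
s=state();print(s['time'],s['ee_pos'],s['orientation'],s['q'])
c=vision.camera_info('wrist');a=vision.capture('wrist');cv2.imwrite('pics/w3.png',a)
np.set_printoptions(precision=4,suppress=True)
for n,p in dict(eye=(.516,.01,.083),stem=(.646,.0145,.083)).items(): print(n,px('wrist',p,c))
import pickle;pickle.dump(c,open('w3.pkl','wb'))
E
```

```text
time: 13.0
ee_pos: [0.6152, 0.0107, 0.2508]
orientation: [0.135, -3.138, 0.001]
force: [-0.8, 0.1, 0.4]
grip_width: 0.0472
grasp_force: 0.0
13.0 [0.61524397 0.01074936 0.25083695] [ 1.35352011e-01 -3.13823344e+00  8.02352654e-04] [-1.66282098e-01  1.31143262e-01  1.60482698e+00 -5.99627220e-04
  1.40594821e+00 -1.82318650e+00]
eye [328.129  123.6158]
stem [320.9694 255.301 ]
```

View pics/w3.png

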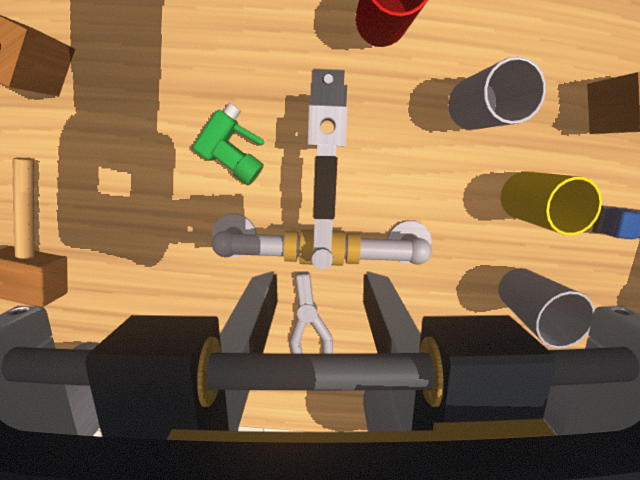

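The lever points to the bracket. Its eye is at (327,126) with wood visible through it, so the holes are aligned. Now I go over the pin.

```bash
python3 -m handwheel '[[-0.33,0.68,0,0,0,-0.128],[-0.33,0.68,0,0,0,-0.128],[-0.33,0.68,0,0,0,-0.128],[-0.33,0.68,0,0,0,-0.128],[-0.33,0.68,0,0,0,-0.128],[-0.33,0.68,0,0,0,-0.128],[-0.33,0.68,0,0,0,-0.128],[-0.33,0.68,0,0,0,-0.128],[-0.33,0.68,0,0,0,-0.128]]' 0.6
python3 - <<'E'
from h import *
import pickle
np.set_printoptions(precision=4,suppress=True)
s=state();print(s['time'],s['ee_pos'],s['orientation'])
c=vision.camera_info('wrist');a=vision.capture('wrist');cv2.imwrite('pics/w4.png',a);pickle.dump(c,open('w4.pkl','wb'))
print('Tpred',px('wrist',(.45,.35,.115),c))
c3=pickle.load(open('w3.pkl','rb'));b=cv2.imread('pics/w3.png')
m=cv2.inRange(cv2.cvtColor(b,cv2.COLOR_BGR2HSV),(5,70,60),(30,255,255))
k=np.zeros_like(m);cv2.circle(k,(327,126),11,255,-1)
cs,_=cv2.findContours(m&k,cv2.RETR_EXTERNAL,cv2.CHAIN_APPROX_NONE)
for q in cs:
    if len(q)>5 and cv2.contourArea(q)>15: e=cv2.fitEllipse(q);print(e,pt('wrist',e[0],.083,c3))
cr=b[106:146,307:347]
u,v=map(int,px('wrist',(.45,.35,.115),c)); cr2=a[max(v-60,0):v+60,u-60:u+60]
cv2.imwrite('pics/c4.png',np.hstack([cv2.resize(cr,(400,400),interpolation=cv2.INTER_CUBIC),cv2.resize(cr2,(400,400))]));print(u,v)
E
```

```text
time: 14.18
ee_pos: [0.4506, 0.3499, 0.2506]
orientation: [-0.496, -3.102, 0.001]
force: [-0.4, 0.0, -0.3]
grip_width: 0.0559
grasp_force: 0.0
14.175 [0.4506 0.3499 0.2506] [-0.4956 -3.1019  0.0012]
Tpred [319.9922 232.3395]
((327.05987548828125, 126.15167999267578), (12.8006591796875, 13.688579559326172), 101.3419418334961) [0.5184 0.0092 0.083 ]
319 232
```

View pics/c4.png

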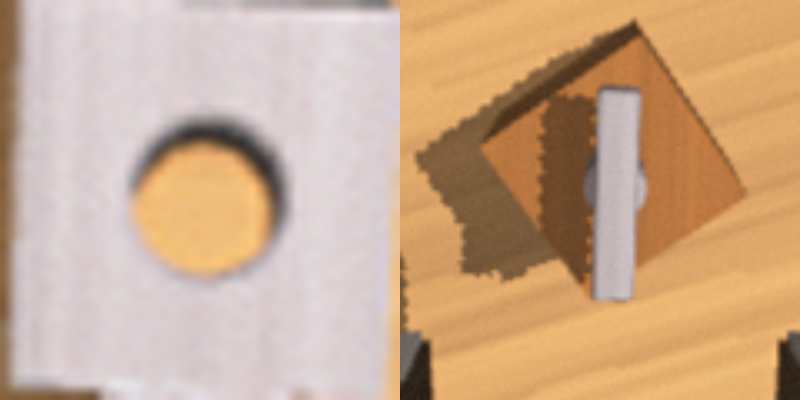

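The eye circle centres at (327.9,125.6) with wood clear below it. The T-bar centres at about (323.8,230.2) and is within 2° of vertical, which suits the grasp.

```bash
python3 - <<'E'
from h import *
import pickle
np.set_printoptions(precision=4,suppress=True)
c3=pickle.load(open('w3.pkl','rb'));c4=pickle.load(open('w4.pkl','rb'))
print('eye',pt('wrist',(327.9,125.6),.083,c3));p=pt('wrist',(323.8,230.2),.115,c4);print('T',p)
d=p-np.array([.4506,.3499,.115]);print(d*2)
E
```

```text
eye [0.5178 0.0099 0.083 ]
T [0.4492 0.354  0.115 ]
[-0.0028  0.0081 -0.    ]
```

```bash
python3 -m handwheel '[[-0.002,0.006,-0.1,0,0,0],[-0.002,0.006,-0.2,0,0,0],[-0.002,0.006,-0.26,0,0,0],[-0.002,0.006,-0.294,0,0,0],[-0.002,0.006,-0.294,0,0,0],[-0.002,0.006,-0.294,0,0,0],[-0.002,0.006,-0.294,0,0,0]]'
python3 -m handwheel '[[0,0,0,0,0,0],[0,0,0,0,0,0],[0,0,0,0,0,0],[0,0,0,0,0,0],[0,0,0,0,0,0],[0,0,0,0,0,0]]' 0.05
```

```text
time: 15.1
ee_pos: [0.4501, 0.3548, 0.1056]
orientation: [0.492, 3.1, 0.003]
force: [-0.0, 1.2, -0.2]
grip_width: 0.0561
grasp_force: 0.0
time: 15.85
ee_pos: [0.449, 0.3543, 0.1039]
orientation: [-0.492, -3.103, 0.0]
force: [0.2, 0.1, -0.2]
grip_width: 0.0116
grasp_force: 29.9
```

```bash
python3 -m handwheel '[[0,0,0.04,0,0,0],[0,0,0.1,0,0,0],[0,0,0.18,0,0,0],[0,0,0.26,0,0,0],[0,0,0.26,0,0,0]]'
python3 -m handwheel '[[0.02,-0.1,0,0,0,0],[0.04,-0.2,0,0,0,0],[0.06,-0.3,0,0,0,0],[0.08,-0.4,0,0,0,0],[0.1,-0.5,0,0,0,0],[0.12,-0.6,0,0,0,0],[0.138,-0.689,0,0,0,0],[0.138,-0.689,0,0,0,0],[0.138,-0.689,0,0,0,0],[0.138,-0.689,0,0,0,0]]'
python3 -m handwheel '[[0,0,-0.03,0,0,0],[0,0,-0.05,0,0,0],[0,0,-0.06,0,0,0],[0,0,-0.06,0,0,0]]'
python3 - <<'E'
from h import *
s=state();p=s['ee_pos'];print(s['time'],p,s['orientation'])
tip=np.array([p[0],p[1],p[2]-.089]);eye=np.array([.5178,.0097,.083])
o=[]
for n in('wrist','scene','top'):
    c=vision.camera_info(n);a=vision.capture(n);cv2.imwrite(f'pics/{n}5.png',a)
    u=px(n,tip,c);e=px(n,eye,c);print(n,'tip',u,'eye',e)
    if n!='wrist' or 1:
        x,y=int(max(u[0]-50,0)),int(np.clip(u[1]-50,0,380));print(x,y);o.append(cv2.resize(a[y:y+100,x:x+100],(266,266)))
cv2.imwrite('pics/c5.png',np.hstack(o))
E
```

```text
time: 16.48
ee_pos: [0.451, 0.3554, 0.2393]
orientation: [0.491, 3.096, 0.008]
force: [-0.4, 0.6, -2.0]
grip_width: 0.012
grasp_force: 29.9
time: 17.73
ee_pos: [0.5176, 0.011, 0.2335]
orientation: [-0.489, -3.102, -0.0]
force: [-0.4, -0.8, -0.4]
grip_width: 0.0119
grasp_force: 29.9
time: 18.23
ee_pos: [0.5177, 0.01, 0.2033]
orientation: [-0.492, -3.102, -0.0]
force: [-1.0, -0.8, -0.8]
grip_width: 0.0112
grasp_force: 29.9
18.225 [0.5176613  0.00999923 0.20326751] [-4.91819834e-01 -3.10162878e+00 -1.15868001e-04]
wrist tip [320.01253229 246.10793155] eye [319.72057548 237.16769228]
270 196
scene tip [341.87842132 224.37440709] eye [341.2163499  233.20828945]
291 174
top tip [302.34111616 266.25405119] eye [302.70456125 266.25682042]
252 216
```

View pics/c5.png

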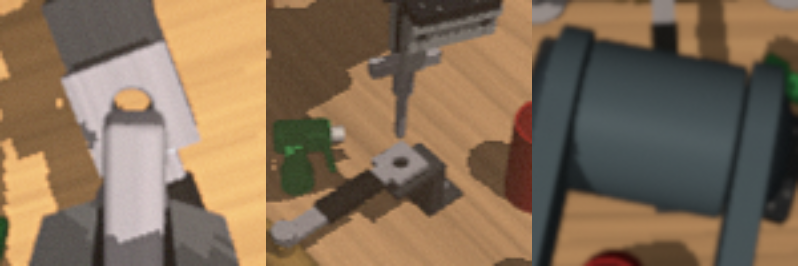

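The pin hangs straight. In the scene crop its tip is at (400,136) and the eye at (401,161). I'll lower it to just above the eye and check again.

```bash
python3 -m handwheel '[[0,0,-0.02,0,0,0],[0,0,-0.04,0,0,0],[0,0,-0.046,0,0,0],[0,0,-0.046,0,0,0]]'
python3 - <<'E'
from h import *
s=state();p=s['ee_pos'];print(p)
tip=np.array([p[0],p[1],p[2]-.089]);eye=np.array([.5178,.0097,.083])
for n in('scene',):
    c=vision.camera_info(n);a=vision.capture(n)
    print(n,'tip',px(n,tip,c),'eye',px(n,eye,c))
    b=cv2.imread('pics/scene5.png')
    cv2.imwrite('pics/c6.png',np.hstack([cv2.resize(i[205:255,322:362],(400,500),interpolation=cv2.INTER_CUBIC) for i in(b,a)]))
E
```

```text
time: 18.88
ee_pos: [0.5177, 0.0099, 0.1805]
orientation: [-0.492, -3.102, -0.0]
force: [-0.1, -0.1, -0.2]
grip_width: 0.0118
grasp_force: 29.9
[0.51773963 0.00988749 0.18046465]
scene tip [341.42915003 230.87642366] eye [341.2163499  233.20828945]
```

View pics/c6.png

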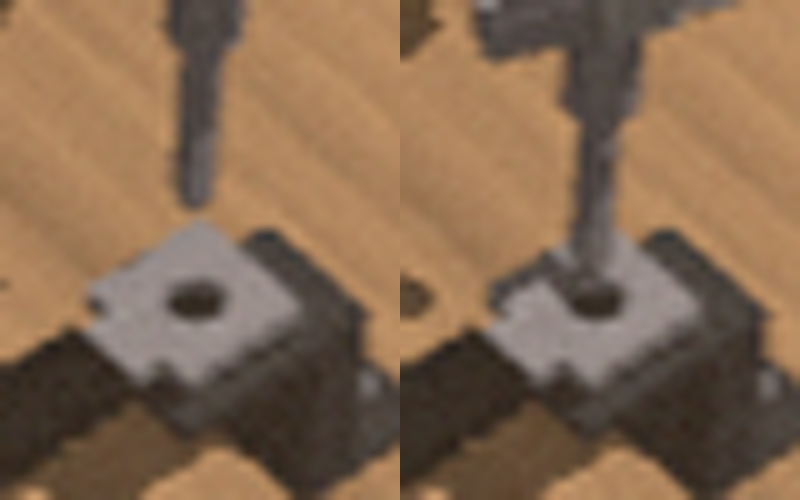

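The tip at (593,278) sits right over the eye centre at (596,300), as predicted. Inserting.

```bash
python3 -m handwheel '[[0,0,-0.01,0,0,0],[0,0,-0.02,0,0,0],[0,0,-0.03,0,0,0],[0,0,-0.04,0,0,0],[0,0,-0.04,0,0,0]]'
python3 -m handwheel '[[0,0,-0.01,0,0,0],[0,0,-0.02,0,0,0],[0,0,-0.03,0,0,0],[0,0,-0.03,0,0,0]]'
```

```text
time: 19.55
ee_pos: [0.5176, 0.0099, 0.1603]
orientation: [-0.492, -3.102, -0.0]
force: [-0.4, 0.6, -0.5]
grip_width: 0.0118
grasp_force: 29.9
time: 20.05
ee_pos: [0.5176, 0.0099, 0.1453]
orientation: [-0.492, -3.102, -0.0]
force: [-0.5, 0.1, -1.6]
grip_width: 0.0119
grasp_force: 29.9
```

Tip is at about z=0.056, past the bracket plate top, with no force. Continue to the seat.

```bash
python3 -m handwheel '[[0,0,-0.02,0,0,0],[0,0,-0.035,0,0,0],[0,0,-0.05,0,0,0],[0,0,-0.06,0,0,0],[0,0,-0.06,0,0,0]]'
python3 -m handwheel '[[0,0,-0.004,0,0,0],[0,0,-0.006,0,0,0],[0,0,-0.006,0,0,0]]'
python3 -m handwheel '[[0,0,-0.002,0,0,0],[0,0,-0.004,0,0,0],[0,0,-0.004,0,0,0]]'
```

```text
time: 20.68
ee_pos: [0.5177, 0.0099, 0.1154]
orientation: [-0.492, -3.102, -0.0]
force: [0.1, -0.1, -1.1]
grip_width: 0.0116
grasp_force: 29.9
time: 21.05
ee_pos: [0.5181, 0.0098, 0.113]
orientation: [0.492, 3.103, -0.0]
force: [0.2, -0.3, -0.3]
grip_width: 0.0117
grasp_force: 29.9
time: 21.42
ee_pos: [0.5183, 0.0098, 0.1117]
orientation: [0.492, 3.102, -0.0]
force: [-1.9, -0.5, 5.0]
grip_width: 0.0116
grasp_force: 29.9
```

Seated, with 5 N at the expected height. Release, retreat and verify.

```bash
python3 -m handwheel '[[0,0,0,0,0,0],[0,0,0,0,0,0],[0,0,0,0,0,0],[0,0,0,0,0,0],[0,0,0.06,0,0,0],[0,0,0.14,0,0,0],[0,0,0.22,0,0,0],[-0.1,0,0.3,0,0,0],[-0.16,0,0.3,0,0,0],[-0.16,0,0.3,0,0,0]]' 0.5
python3 - <<'E'
from h import *
s=state();print(s['ee_pos'],s['force'])
a=vision.capture('scene');cv2.imwrite('pics/s7.png',a)
print('Tbar top home pred',px('scene',(.518,.0098,.123)))
cv2.imwrite('pics/c7.png',cv2.resize(a[130:430,240:520],(747,800))[:600] if 0 else cv2.resize(a[190:370,260:500],(800,600)))
E
```

```text
time: 22.68
ee_pos: [0.4374, 0.0099, 0.2614]
orientation: [0.492, 3.101, -0.0]
force: [-0.1, 0.7, -0.4]
grip_width: 0.047
grasp_force: 0.0
[0.43744022 0.00992855 0.26144752] [-0.08738922  0.66833687 -0.35369659]
Tbar top home pred [341.86151421 221.83986641]
```

View pics/c7.png

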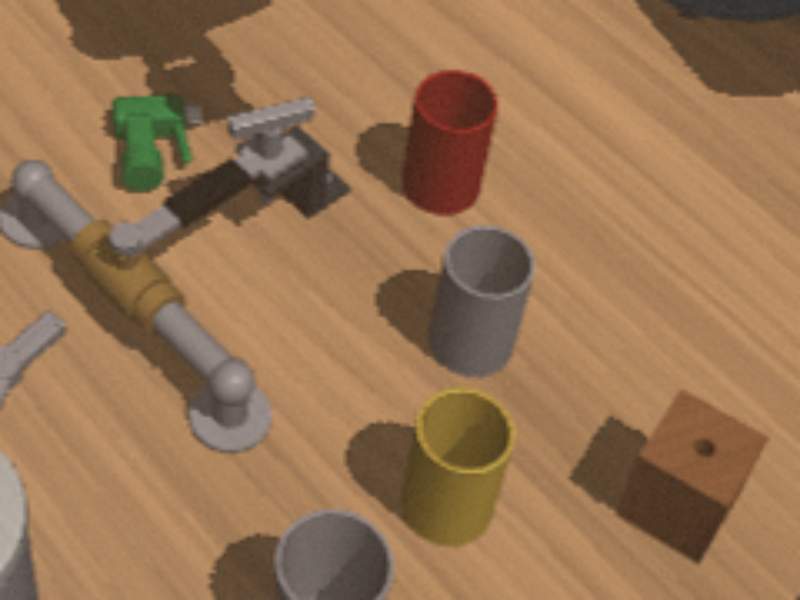

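The pin is seated, with its T-bar at (272,117) and its collar on the lever's end above the bracket. The dabba stands upright at (482,300), the pin block is empty, and everything else is in place.

```bash
python3 -c "
from cell import job
print(job.sign_off())"
```

```text
the job is handed in; nothing more can be done
None
```

The valve is shut and locked, and the job was signed off at about 23 s of the 72 s: lever at the closed stop, pin fully home through the eye and bracket, dabba upright on the counter, everything in the final view where it was.

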